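# Slide the battery pack home into its charging bay

### The job

Push the heavy yellow battery pack across the bench into the charging bay, until it sits square and fully home against the grey charger at the back, and then press the red button on top of the charger with a fingertip, all the way down, and let it go. Push the pack low, near its base, so that it slides and does not tip; do not lift it and do not touch its carrying handle. Leave the other things on the bench where they are.

Things in the scene. Friction and masses are not known exactly. Their poses are not given: they have to be found in the camera images.
- pack: yellow battery pack, black bands and lid, loose on the bench: 80 mm (its x) x 150 mm (y) x 145 mm high, 1.5 to 2.3 kg. Sliding it takes up to 25 N. Pushed high on the broad face it tips; pushed below 40 mm it slides. Origin: centre of its underside, z up; +x points towards the bay (within 0.2 rad), the broad -x face is the one to push. Starts 150 to 240 mm short of home, up to 20 mm off line
- handle: grey arched carrying handle fixed on top of the pack, 114 mm along the pack's y, 14 mm thick, between 145 and 185 mm above the bench; not to be touched. Origin on the pack's axis, 143 mm above its underside
- dock: fixed charging bay. Origin on the bench, where the pack's origin lies when home; +x is the way in, z up. Grey charger at the back: 75 mm (x) x 190 x 100 mm high, its front at x = +40 mm is the stop
- mouth (a point): middle of the bay's mouth on the bench, at bay x = -106 mm. From here two blue guides, 25 mm high, narrow from about 215 mm apart to 168 mm (inside) at x = -52 mm and then run straight to the charger, leaving the pack 9 mm each side. The pack slides on the bench itself, there is no step
- charge (a joint): travel of the charger's red push button: 0 up, 0.006 m fully down; it springs back, fully down takes 5 N
- charge_top (a point): centre of the top of the red button, 30 mm across, on top of the charger 75 mm behind the bay's origin (dock x = +75 mm); it is pressed straight down
- meter: bystander: yellow and black handheld meter, 90 x 170 x 38 mm, lying flat; origin at the centre of its underside
- spool: bystander: metal spool of solder, 64 mm across, 50 mm high, standing on its end; origin at the centre of its underside
- flux: bystander: green jar with white cap, 60 mm across, 65 mm high; origin at the centre of its underside
- cleaner: bystander: clear bottle with red cap, 50 mm across, 130 mm high; origin at the centre of its underside
- driver: bystander: screwdriver lying on the bench; origin near its middle
- board: bystander: green circuit board, 60 x 90 x 7 mm, lying flat; origin at the centre of its underside
- tin: bystander: round brass-coloured tin, 72 mm across, 26 mm high; origin at the centre of its underside

How it is judged:
By the outcome, as a careful person would: the job done as asked, in the order asked, and still so for the second after the job is handed in, with the robot touching nothing.
It also fails if it takes over 64 s, if anything falls off the work surface, if the arm or the gripper's body presses on something with over 40 N, if the wrist force passes 120 N, or if a joint passes its speed limit or range.

### The arm

A 6-joint arm with a two-finger parallel gripper is mounted at the origin on the work surface. World frame = base frame: x ahead of the robot, y to its left, z up, the work surface at z = 0. Lengths are in m, angles in rad, forces in N, time in s.
With the tool pointing down it reaches from about 0.275 to 0.975 m from the base axis. Payload 8.4 kg.
Tool frame: the origin (TCP) lies on the mounting face of the last link; the fingertips stand 190 mm ahead of it and the grasp point (between the pads) lies 171 mm ahead of it (ctrl.tcp_to_tips is the distance from the TCP to the fingertips, in m); z points along the fingers, y is the line along which they close (so a half turn about z gives the same grasp; the last joint's range is limited). The gripper opens to 92 mm and grips with 3 to 60 N. Pads are 20 mm wide; open, the fingers measure 128 mm over their backs; the gripper's body (75 mm by 189 mm) begins 69 mm behind the grasp point.
Start: joints at [-1.194, 0.353, 1.633, -0, 1.155, -0.002], TCP at [0.231, -0.581, 0.405] pointing down, gripper open.
Joint ranges: [-2.63, 2.63], [-0.92, 2.1], [0.06, 2.66], [-1.3, 4.44], [0, 2.69], [-3.02, 3.02]. Speed limits (rad/s): [2.22, 2.22, 2.79, 3.14, 3.14, 3.14].

### API

Orientations are given as a unit quaternion [w, x, y, z].
In Python, from bench import ctrl, eyes gives the robot as it stands.
- The arm moves only by the tool move_arm, never from a script. Its argument "increments" is a list of rows, each an object with "jaw": the opening in per cent of the stroke, from 0 (shut) to 100 (fully open); "delta_pos": the shift along the tool's x, y, z in m, a list of three; "rot": the turn, a rotation vector about the tool's x, y, z in rad, a list of three. A call has 1 to 5 rows; each row is the pose to reach, as a shift and turn from the pose commanded when the call began, along the tool's axes at that moment; what a row does not reach only later rows make up. A row lasts 1/12 s, in which the tool goes at most 41.7 mm and 7.16 degrees, less where a joint would pass 70% of its speed; a pose out of reach is approached as far as the arm can. A call with a gripper value outside its range is refused whole. The fingers move at their own pace and stop on an object; the grip force is fixed at half the most. Time passes only in rows, so rows that repeat a pose let the fingers close. It gives the time, the measured TCP pose, the force, the opening and the grip force at its end, in the units of the state.
- ctrl.state(): the state, without advancing time (a new reading comes with each control period).
- eyes.snapshot(name): name is "side" or "top" or "wrist"; returns a dict with "frame" (420x560x3 uint8, red, green, blue), "depth" (420x560 float32, m along the optical axis (not along the pixel's ray), 0 where there is no reading), "fx", "fy", "cx", "cy" (pixels), "extrinsics" (4x4, takes a point from camera to world coordinates); the wrist camera has in their place "tool_from_camera" (4x4, takes a point from camera to tool coordinates, whose origin is the TCP and whose axes are the flange's). Camera axes: x right, y up, looking along -z (the intrinsics and any distortion apply to the point x, -y, -z); pixel columns grow to the right and rows downward; lengths in m; the calibration is good to about 2 mm. A picture is of the moment at which its call begins: read the wrist's pose just before it.
- ctrl.job_done(): hands the job in; it is judged then, once.
The state is a dict: "clock": time; "joints": joint angles; "joint_velocities": joint speeds; "joint_efforts": joint torques, N m; "tool_pos": TCP position; "ee_rot": TCP orientation; "ft_force": force on the tool from outside, world axes, zero at the start; "ft_torque": the same for the moment, N m; "width": finger opening in m; "gripper_force": force on a finger pad.
Only numpy, scipy, OpenCV 4.12 (cv2) and the standard library are available. Lean on these libraries where they do the work, as an engineer would, in place of code of your own. Each camera call takes 0.05 s, during which the arm holds its last target. There are 200 camera calls.

## Working session

There is one attempt and no reset: what is moved stays moved. The work goes in short steps, Python scripts to look and compute and a tool call to move; the robot and the scene stay as the last step left them, time stands still between calls to the robot, and variables do not carry over. Pictures are saved under pics/ and viewed, at most 10 in all, crops included, and the job is handed in when it is done.

Besides the shell and the picture viewer there is one more tool, called as name(argument=value, ...) on one line, values as JSON. move_arm: Moves the arm, as the interface text tells. Its arguments: {"type":"object","properties":{"increments":{"type":"array","items":{"type":"object","properties":{"jaw":{"type":"number"},"delta_pos":{"type":"array","items":{"type":"number"}},"rot":{"type":"array","items":{"type":"number"}}}}}},"required":["increments"]}

```bash
mkdir -p pics; cat > h.py <<'E'
from bench import ctrl, eyes
import numpy as np, cv2
def snap(n):
    s=eyes.snapshot(n); np.savez('%s.npz'%n,**s)
    return s
def pts(s,E=None):
    d=s['depth']; v,u=np.mgrid[:d.shape[0],:d.shape[1]]
    p=np.stack([(u-s['cx'])/s['fx']*d,-(v-s['cy'])/s['fy']*d,-d,np.ones_like(d)],-1)
    return (p@(s['extrinsics'] if E is None else E).T)[...,:3]
E
python3 - <<'E'
from h import *
ims=[]
for n in('top','side'):
    s=snap(n); cv2.imwrite(f'pics/{n}0.png',s['frame'][...,::-1]); print(n,s['extrinsics'].round(3).tolist(),[k for k in s])
print(ctrl.state())
E
```

```text
top [[0.011, 0.995, -0.095, 0.416], [-1.0, 0.012, 0.003, 0.011], [0.004, 0.095, 0.995, 1.515], [0.0, 0.0, 0.0, 1.0]] ['frame', 'depth', 'fx', 'fy', 'cx', 'cy', 'extrinsics']
side [[-0.846, 0.314, -0.432, -0.131], [-0.534, -0.513, 0.672, 1.098], [-0.01, 0.799, 0.601, 1.095], [0.0, 0.0, 0.0, 1.0]] ['frame', 'depth', 'fx', 'fy', 'cx', 'cy', 'extrinsics']
{'clock': 0.1, 'joints': array([-1.19437091e+00,  3.53577860e-01,  1.63402676e+00,  1.55106316e-05,
        1.15519778e+00, -2.41069619e-03]), 'joint_velocities': array([ 0.00101887, -0.00187081, -0.00103762, -0.00102073,  0.0004139 ,
        0.00060102]), 'joint_efforts': array([ 8.60373711e-04, -5.94905770e+01, -3.34930015e+01,  6.99201878e-02,
        1.83393806e-02,  1.73233161e-06]), 'tool_pos': array([ 0.23107314, -0.58050305,  0.40405339]), 'ee_rot': array([-5.95647847e-04,  9.82114385e-01,  1.88284278e-01, -1.05488351e-04]), 'ft_force': array([-0.36380648,  0.84378507,  0.06095963]), 'ft_torque': array([0.02094997, 0.04308157, 0.02096629]), 'gripper_force': 0.0, 'width': 0.09185662600447807}
```

View pics/top0.png

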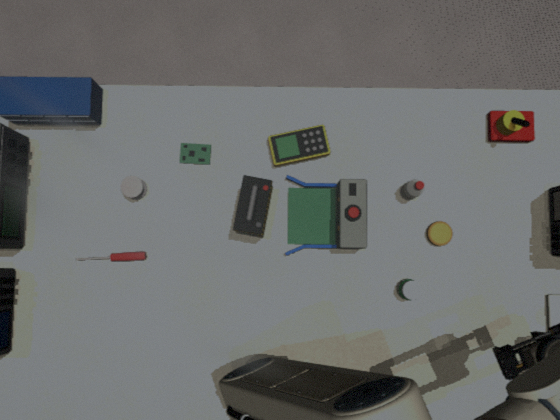

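View pics/side0.png

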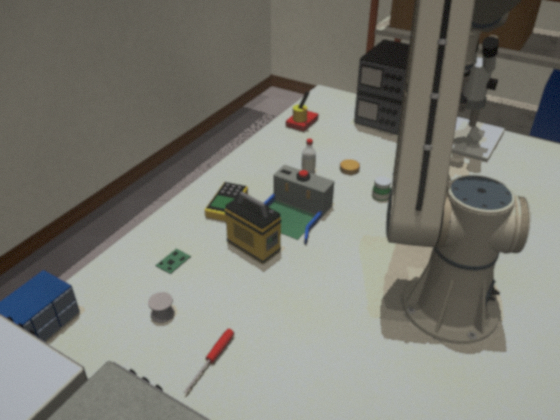

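The top view shows the pack at about (253,207) px, left of the bay. The charger is at (352,213), its red button at (353,212), and the guides at (287,178) and (287,253). Bay "in" is image right, roughly world -y. The side view agrees. Next I'll measure from depth.

```bash
cat > meas.py <<'E'
from h import *
def rect(P,m):
    q=P[m][:,:2].astype(np.float32); return cv2.minAreaRect(q), len(q)
def report(s):
    P=pts(s); z=P[...,2]; v,u=np.mgrid[:420,:560]
    reg=lambda a,b,c,d:(u>a)&(u<b)&(v>c)&(v<d)&(s['depth']>0)
    return P,z,reg
if __name__=='__main__':
    s=dict(np.load('top.npz')); P,z,reg=report(s)
    print('bench z',np.median(z[reg(150,220,280,330)]))
    m=reg(225,285,165,245)&(z>.135)&(z<.158); print('lid',rect(P,m),np.median(z[m]))
    m=reg(225,285,165,245)&(z>.165); print('handle',rect(P,m),z[m].max(),np.median(P[m],0))
    m=reg(325,380,170,260)&(z>.09)&(z<.104); print('charger',rect(P,m),np.median(z[m]))
    f=s['frame'].astype(int); m=reg(335,375,195,230)&(f[...,0]>110)&(f[...,1]<70); print('btn',m.sum(),P[m].mean(0),np.median(P[m],0))
    for vv,uu in((178,287),(184,305),(184,330),(253,287),(247,305),(246,330)): print(uu,vv,P[vv,uu].round(3))
    for n,b in dict(meter=(260,335,120,170),cleaner=(395,430,175,205),tin=(420,460,215,250),flux=(392,420,275,305),spool=(118,150,172,203),driver=(75,150,248,265)).items():
        m=reg(*b)&(z>.012); print(n,P[m].min(0).round(3),P[m].max(0).round(3))
E
python3 meas.py
```

```text
bench z -0.0006291908783153666
lid (((0.5762512683868408, 0.07463102042675018), (0.07843518257141113, 0.1484762579202652), 79.9388198852539), 1419) 0.14443267209023403
handle (((0.5745324492454529, 0.07481322437524796), (0.01405337080359459, 0.09811128675937653), 80.00163269042969), 199) 0.19034802450444 [0.57459907 0.07431239 0.1828906 ]
charger (((0.5615506172180176, -0.20043271780014038), (0.07588903605937958, 0.18896347284317017), 89.89491271972656), 1571) 0.0991553245317669
btn 65 [ 0.56114083 -0.19838189  0.12168376] [ 0.56112959 -0.19793549  0.12137901]
287 178 [ 0.667 -0.021  0.027]
305 184 [ 0.65  -0.073  0.028]
330 184 [ 0.652 -0.146  0.022]
287 253 [ 0.451 -0.023  0.026]
305 247 [ 0.469 -0.075  0.024]
330 246 [ 0.472 -0.146  0.025]
meter [ 0.704 -0.142  0.012] [0.825 0.038 0.049]
cleaner [ 0.61  -0.396  0.013] [ 0.659 -0.349  0.139]
tin [ 0.479 -0.521  0.012] [ 0.549 -0.425  0.036]
flux [ 0.322 -0.39   0.012] [ 0.381 -0.336  0.074]
spool [0.603 0.39  0.012] [0.665 0.456 0.059]
driver [0.423 0.384 0.012] [0.449 0.582 0.033]
```

```bash
cat > go.py <<'E'
import sys
from h import *
from scipy.spatial.transform import Rotation as R
# tip x y z, heading angle deg (push direction), tilt deg -> shift & rotvec in tool axes
def target(x,y,z,hd,tl,L=None):
    L=L or ctrl.tcp_to_tips
    h=np.array([np.cos(np.radians(hd)),np.sin(np.radians(hd)),0]); t=np.radians(tl)
    d=h*np.sin(t)+np.array([0,0,-np.cos(t)]); yy=np.cross([0,0,1],h)  # 90deg left of h
    M=np.stack([np.cross(yy,d),yy,d],1); return np.array([x,y,z])-L*d,M
def delta(p,M):
    s=ctrl.state(); q=s['ee_rot']; C=R.from_quat([q[1],q[2],q[3],q[0]])
    rv=(C.inv()*R.from_matrix(M)).as_rotvec()
    print('t',round(s['clock'],2),'dpos',(C.inv().apply(p-s['tool_pos'])).round(4),'rot',rv.round(3),'j',s['joints'].round(2),'F',s['ft_force'].round(1))
    print('tip',(s['tool_pos']+C.apply([0,0,ctrl.tcp_to_tips])).round(4),'tcp',s['tool_pos'].round(4))
if __name__=='__main__':
    a=list(map(float,sys.argv[1:])); p,M=target(*a); delta(p,M)
E
python3 go.py 0.593 0.173 0.25 -100 35; python3 go.py 0.6 0.3 0.25 -100 0; python3 -c "
from h import *; s=snap('wrist'); print(s['tool_from_camera'].round(3))"
```

```text
t 0.1 dpos [ 0.6722 -0.659  -0.0009] rot [-0.311 -0.557 -0.984] j [-1.19  0.35  1.63  0.    1.16 -0.  ] F [-0.4  0.8  0.1]
tip [ 0.231  -0.5803  0.214 ] tcp [ 0.2311 -0.5805  0.4041]
t 0.1 dpos [ 0.6684 -0.6817 -0.0352] rot [-1.000e-03 -1.000e-03 -1.017e+00] j [-1.19  0.35  1.63  0.    1.16 -0.  ] F [-0.4  0.8  0.1]
tip [ 0.231  -0.5803  0.214 ] tcp [ 0.2311 -0.5805  0.4041]
[[-0.     0.957  0.289  0.083]
 [ 1.     0.    -0.     0.001]
 [-0.     0.289 -0.957  0.02 ]
 [ 0.     0.     0.     1.   ]]
```

move_arm(increments=[{"jaw": 100,"delta_pos": [0.67,-0.68,-0.06],"rot": [0,0,0]},{"jaw": 100,"delta_pos": [0.67,-0.68,-0.06],"rot": [0,0,0]},{"jaw": 100,"delta_pos": [0.67,-0.68,-0.06],"rot": [0,0,0]},{"jaw": 100,"delta_pos": [0.67,-0.68,-0.06],"rot": [0,0,0]},{"jaw": 100,"delta_pos": [0.67,-0.68,-0.06],"rot": [0,0,0]}])

```text
clock: 0.57
tool_pos: [0.3121, -0.3873, 0.4176]
ee_rot: [-0.0, 0.982, 0.188, -0.0]
ft_force: [1.8, 0.2, 1.4]
width: 0.0919
gripper_force: 0.0
```

move_arm(increments=[{"jaw": 100,"delta_pos": [0.53,-0.53,-0.05],"rot": [0,0,0]},{"jaw": 100,"delta_pos": [0.53,-0.53,-0.05],"rot": [0,0,0]},{"jaw": 100,"delta_pos": [0.53,-0.53,-0.05],"rot": [0,0,0]},{"jaw": 100,"delta_pos": [0.53,-0.53,-0.05],"rot": [0,0,0]},{"jaw": 100,"delta_pos": [0.53,-0.53,-0.05],"rot": [0,0,0]}])

```text
clock: 0.98
tool_pos: [0.3943, -0.1963, 0.4318]
ee_rot: [0.0, 0.982, 0.188, 0.0]
ft_force: [0.1, -0.6, -0.7]
width: 0.0916
gripper_force: 0.0
```

move_arm(increments=[{"jaw": 100,"delta_pos": [0.39,-0.39,-0.03],"rot": [0,0,0]},{"jaw": 100,"delta_pos": [0.39,-0.39,-0.03],"rot": [0,0,0]},{"jaw": 100,"delta_pos": [0.39,-0.39,-0.03],"rot": [0,0,0]},{"jaw": 100,"delta_pos": [0.39,-0.39,-0.03],"rot": [0,0,0]},{"jaw": 100,"delta_pos": [0.39,-0.39,-0.03],"rot": [0,0,0]}])

```text
clock: 1.4
tool_pos: [0.4766, -0.005, 0.4431]
ee_rot: [0.0, 0.982, 0.188, 0.0]
ft_force: [0.6, -1.3, 0.0]
width: 0.0919
gripper_force: 0.0
```

```bash
python3 go.py 0.60 0.26 0.25 -100 35
```

```text
t 1.4 dpos [ 0.27   -0.2933  0.0374] rot [-0.31  -0.557 -0.984] j [-0.01  0.08  1.9  -0.    1.17  1.18] F [ 0.6 -1.3  0. ]
tip [ 0.4767 -0.005   0.253 ] tcp [ 0.4766 -0.005   0.4431]
```

move_arm(increments=[{"jaw": 100,"delta_pos": [0.27,-0.29,0],"rot": [0,0,0]},{"jaw": 100,"delta_pos": [0.27,-0.29,0],"rot": [0,0,0]},{"jaw": 100,"delta_pos": [0.27,-0.29,0],"rot": [0,0,0]},{"jaw": 100,"delta_pos": [0.27,-0.29,0],"rot": [0,0,0]},{"jaw": 100,"delta_pos": [0.27,-0.29,0],"rot": [0,0,0]}])

```text
clock: 1.82
tool_pos: [0.5521, 0.1893, 0.4427]
ee_rot: [0.0, 0.982, 0.188, -0.0]
ft_force: [1.4, -0.5, -0.2]
width: 0.0914
gripper_force: 0.0
```

move_arm(increments=[{"jaw": 100,"delta_pos": [0.13,-0.14,0],"rot": [-0.31,-0.557,-0.984]},{"jaw": 100,"delta_pos": [0.13,-0.14,0],"rot": [-0.31,-0.557,-0.984]},{"jaw": 100,"delta_pos": [0.13,-0.14,0],"rot": [-0.31,-0.557,-0.984]},{"jaw": 100,"delta_pos": [0.13,-0.14,0],"rot": [-0.31,-0.557,-0.984]},{"jaw": 100,"delta_pos": [0.13,-0.14,0],"rot": [-0.31,-0.557,-0.984]}])

```text
clock: 2.23
tool_pos: [0.6214, 0.3689, 0.4421]
ee_rot: [0.108, 0.884, 0.435, -0.129]
ft_force: [0.6, -0.9, -0.7]
width: 0.0919
gripper_force: 0.0
```

```bash
python3 go.py 0.60 0.21 0.2 -100 35
```

```text
t 2.23 dpos [-0.0119  0.022   0.0975] rot [-0.144 -0.258 -0.454] j [ 0.58  0.56  1.25 -0.18  1.62  1.25] F [ 0.6 -0.9 -0.7]
tip [0.5959 0.3112 0.2628] tcp [0.6214 0.3689 0.4421]
```

move_arm(increments=[{"jaw": 100,"delta_pos": [-0.012,0.022,0.097],"rot": [-0.144,-0.258,-0.454]},{"jaw": 100,"delta_pos": [-0.012,0.022,0.097],"rot": [-0.144,-0.258,-0.454]},{"jaw": 100,"delta_pos": [-0.012,0.022,0.097],"rot": [-0.144,-0.258,-0.454]},{"jaw": 100,"delta_pos": [-0.012,0.022,0.097],"rot": [-0.144,-0.258,-0.454]},{"jaw": 100,"delta_pos": [-0.012,0.022,0.097],"rot": [-0.144,-0.258,-0.454]}])

```text
clock: 2.65
tool_pos: [0.6178, 0.3133, 0.3543]
ee_rot: [0.194, 0.73, 0.613, -0.233]
ft_force: [-0.4, 1.2, 0.8]
width: 0.0922
gripper_force: 0.0
```

```bash
python3 go.py 0.596 0.19 0.018 -100 35
```

```text
t 2.65 dpos [0.0911 0.0006 0.1568] rot [-0.003  0.005  0.002] j [ 0.57  0.63  1.38 -0.44  1.58  0.84] F [-0.4  1.2  0.8]
tip [0.5982 0.2053 0.1991] tcp [0.6178 0.3133 0.3543]
```

move_arm(increments=[{"jaw": 100,"delta_pos": [0.02,0,0.035],"rot": [0,0,0]},{"jaw": 100,"delta_pos": [0.04,0,0.07],"rot": [0,0,0]},{"jaw": 100,"delta_pos": [0.06,0,0.105],"rot": [0,0,0]},{"jaw": 100,"delta_pos": [0.08,0,0.138],"rot": [0,0,0]},{"jaw": 100,"delta_pos": [0.091,0,0.157],"rot": [0,0,0]}])

```text
clock: 3.07
tool_pos: [0.6144, 0.2979, 0.1714]
ee_rot: [0.192, 0.732, 0.611, -0.232]
ft_force: [-1.3, 0.3, -0.3]
width: 0.0919
gripper_force: 0.0
```

```bash
python3 go.py 0.585 0.127 0.018 -100 35; python3 -c "
from h import *
for n in('side','wrist'):
    s=snap(n); cv2.imwrite(f'pics/{n}1.png',s['frame'][...,::-1])
a=cv2.imread('pics/side1.png')[150:330,150:400]; cv2.imwrite('pics/side1c.png',cv2.resize(a,None,fx=3,fy=3))
"
```

```text
t 3.07 dpos [-0.054   0.0011  0.035 ] rot [-0.005  0.001 -0.004] j [ 0.55  0.82  1.48 -0.46  1.31  0.96] F [-1.3  0.3 -0.3]
tip [0.5945 0.1905 0.0158] tcp [0.6144 0.2979 0.1714]
```

View pics/side1c.png

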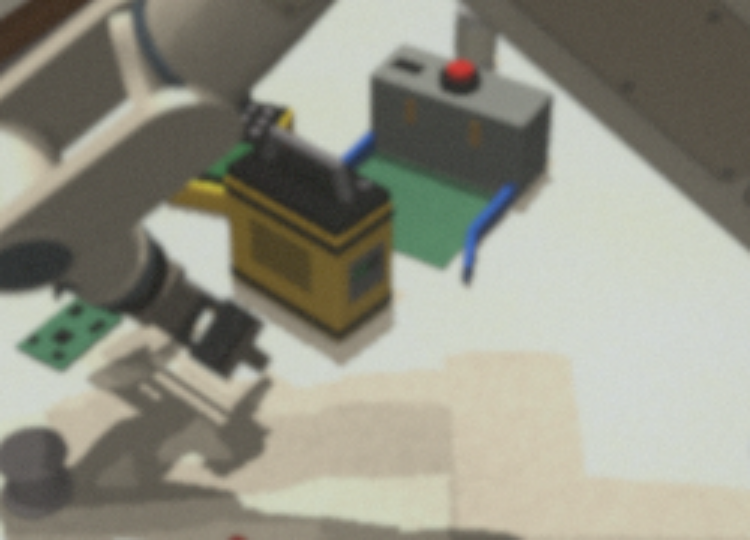

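The crop shows the gripper low behind the pack at about (240,340), the bay clear at (440,220), and the tool clear of other things. Now I'll approach and push.

move_arm(increments=[{"jaw": 100,"delta_pos": [-0.015,0,0.01],"rot": [0,0,0]},{"jaw": 100,"delta_pos": [-0.03,0.001,0.02],"rot": [0,0,0]},{"jaw": 100,"delta_pos": [-0.042,0.001,0.028],"rot": [0,0,0]},{"jaw": 100,"delta_pos": [-0.05,0.001,0.032],"rot": [0,0,0]},{"jaw": 100,"delta_pos": [-0.053,0.001,0.035],"rot": [0,0,0]}])

```text
clock: 3.58
tool_pos: [0.6058, 0.2352, 0.1794]
ee_rot: [0.193, 0.733, 0.61, -0.229]
ft_force: [-0.6, 0.5, 0.3]
width: 0.0922
gripper_force: 0.0
```

move_arm(increments=[{"jaw": 100,"delta_pos": [-0.003,0,0.002],"rot": [0,0,0]},{"jaw": 100,"delta_pos": [-0.008,0,0.0055],"rot": [0,0,0]},{"jaw": 100,"delta_pos": [-0.013,0,0.009],"rot": [0,0,0]},{"jaw": 100,"delta_pos": [-0.018,0,0.0125],"rot": [0,0,0]},{"jaw": 100,"delta_pos": [-0.023,0,0.016],"rot": [0,0,0]}])

```text
clock: 4.0
tool_pos: [0.6019, 0.2114, 0.179]
ee_rot: [0.192, 0.733, 0.612, -0.225]
ft_force: [1.7, 15.7, 4.6]
width: 0.0914
gripper_force: 7.8
```

```bash
python3 go.py 0.576 0.08 0.018 -100 35; python3 - <<'E'
from meas import *
s=snap('top'); P,z,reg=report(s)
m=reg(225,300,165,245)&(z>.135)&(z<.152);print('lid',rect(P,m),np.median(z[m]))
m=reg(225,340,165,250)&(z>.172)&(z<.2); print('handle',rect(P,m))
cv2.imwrite('pics/top1.png',cv2.resize(s['frame'][130:280,200:400,::-1],None,fx=3,fy=3))
E
```

```text
t 4.0 dpos [-0.0175 -0.0026  0.0184] rot [ 0.003 -0.009 -0.007] j [ 0.46  0.74  1.62 -0.51  1.21  0.93] F [ 1.7 15.7  4.6]
tip [0.5837 0.1054 0.0223] tcp [0.6019 0.2114 0.179 ]
lid (((0.5881034135818481, 0.08896882832050323), (0.13884541392326355, 0.16558896005153656), 80.45732879638672), 1450) 0.14430453095949958
handle (((0.5736714005470276, 0.061216022819280624), (0.013971959240734577, 0.09606782346963882), 79.82585144042969), 193)
```

View pics/top1.png

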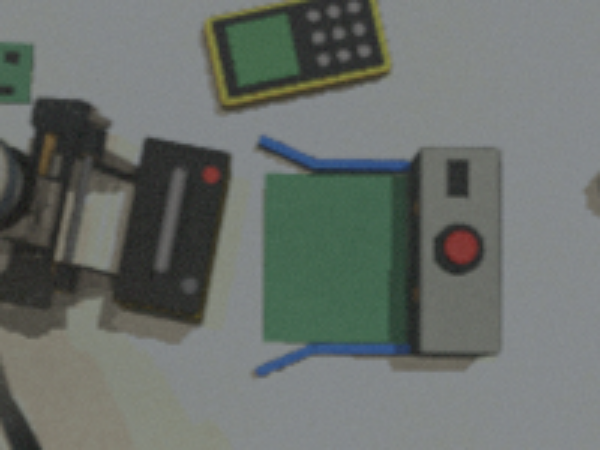

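The crop shows the fingers flat against the pack's rear face at about (120,230) and the gripper body clear of the lid. The pack slides with about 16 N and is still yawed by about 10°. I'll keep pushing along its axis.

move_arm(increments=[{"jaw": 100,"delta_pos": [-0.006,-0.0005,0.005],"rot": [0,0,0]},{"jaw": 100,"delta_pos": [-0.012,-0.001,0.01],"rot": [0,0,0]},{"jaw": 100,"delta_pos": [-0.018,-0.0015,0.015],"rot": [0,0,0]},{"jaw": 100,"delta_pos": [-0.024,-0.002,0.02],"rot": [0,0,0]},{"jaw": 100,"delta_pos": [-0.031,-0.002,0.0255],"rot": [0,0,0]}])

```text
clock: 4.47
tool_pos: [0.5947, 0.1742, 0.1781]
ee_rot: [0.194, 0.734, 0.612, -0.222]
ft_force: [4.0, 27.2, 21.8]
width: 0.0921
gripper_force: 13.5
```

```bash
cat > chk.py <<'E'
from meas import *
s=snap('top'); P,z,reg=report(s)
m=reg(225,340,165,262)&(z>.172)&(z<.2); r,n=rect(P,m); print('handle',r,n)
E
python3 chk.py; python3 go.py 0.569 0.015 0.018 -95 35;
```

```text
handle ((0.5776447057723999, 0.08002183586359024), (0.1265750676393509, 0.09545612335205078), 80.40105438232422) 208
t 4.52 dpos [-0.0394 -0.0069  0.0318] rot [-0.043 -0.009 -0.08 ] j [ 0.41  0.72  1.68 -0.55  1.16  0.92] F [ 6.3 13.3  8.7]
tip [0.5768 0.066  0.0209] tcp [0.5941 0.1721 0.1777]
```

```bash
cat > chk.py <<'E'
from meas import *
s=snap('top'); P,z,reg=report(s)
m=reg(225,350,165,262)&(z>.172)&(z<.2); n,l,st,_=cv2.connectedComponentsWithStats(m.astype(np.uint8),connectivity=4)
for i in range(1,n):
    if 100<st[i,4]<300:
        r=rect(P,l==i)[0]; print('handle',np.round(r[0],4),np.round(r[1],3),round(r[2],1),st[i,4], 'to go',round(r[0][1]+.123,4),'off',round(r[0][0]-.5615,4))
E
python3 chk.py; python3 go.py 0.569 0.03 0.021 -97 35;
```

```text
handle [0.568  0.0216] [0.014 0.095] 79.7 195 to go 0.1446 off 0.0065
t 4.57 dpos [-0.0289 -0.0057  0.0206] rot [-0.023 -0.009 -0.051] j [ 0.41  0.72  1.68 -0.55  1.16  0.92] F [ 6.4 14.  11.3]
tip [0.5767 0.066  0.0207] tcp [0.5941 0.1722 0.1774]
```

```bash
python3 go.py 0.5675 0.031 0.021 -95 35
```

```text
t 4.57 dpos [-0.0286 -0.0111  0.0203] rot [-0.043 -0.009 -0.08 ] j [ 0.41  0.72  1.68 -0.55  1.16  0.92] F [ 6.4 14.  11.3]
tip [0.5767 0.066  0.0207] tcp [0.5941 0.1722 0.1774]
```

move_arm(increments=[{"jaw": 100,"delta_pos": [-0.0058,-0.0022,0.004],"rot": [-0.009,0,-0.016]},{"jaw": 100,"delta_pos": [-0.0116,-0.0044,0.008],"rot": [-0.018,0,-0.032]},{"jaw": 100,"delta_pos": [-0.0174,-0.0066,0.012],"rot": [-0.026,0,-0.048]},{"jaw": 100,"delta_pos": [-0.0232,-0.0088,0.016],"rot": [-0.034,0,-0.064]},{"jaw": 100,"delta_pos": [-0.029,-0.011,0.02],"rot": [-0.043,0,-0.08]}])

```text
clock: 4.98
tool_pos: [0.5768, 0.1403, 0.177]
ee_rot: [0.2, 0.704, 0.646, -0.218]
ft_force: [2.3, 20.5, 12.4]
width: 0.0916
gripper_force: 10.0
```

```bash
python3 chk.py; python3 go.py 0.5615 -0.01 0.021 -90 35
```

```text
handle [0.572  0.1174] [0.031 0.074] 79.9 203 to go 0.2404 off 0.0105
handle [ 0.5624 -0.0115] [0.014 0.097] 85.1 194 to go 0.1115 off 0.0009
t 5.03 dpos [-0.0337 -0.011   0.0232] rot [-0.05  -0.008 -0.069] j [ 0.38  0.68  1.76 -0.61  1.08  0.87] F [ 5.3 12.5  6. ]
tip [0.5665 0.0315 0.0202] tcp [0.576  0.1389 0.1767]
```

move_arm(increments=[{"jaw": 100,"delta_pos": [-0.0067,-0.002,0.0046],"rot": [-0.01,0,-0.014]},{"jaw": 100,"delta_pos": [-0.0134,-0.004,0.0092],"rot": [-0.02,0,-0.028]},{"jaw": 100,"delta_pos": [-0.02,-0.006,0.0138],"rot": [-0.03,0,-0.042]},{"jaw": 100,"delta_pos": [-0.027,-0.008,0.0184],"rot": [-0.04,0,-0.056]},{"jaw": 100,"delta_pos": [-0.0335,-0.01,0.023],"rot": [-0.05,0,-0.07]}])

```text
clock: 5.45
tool_pos: [0.5625, 0.1001, 0.1767]
ee_rot: [0.209, 0.676, 0.675, -0.21]
ft_force: [-0.7, 20.8, 11.0]
width: 0.0921
gripper_force: 10.1
```

```bash
python3 chk.py; python3 go.py 0.5615 -0.05 0.021 -90 35
```

```text
handle [ 0.5602 -0.0521] [0.096 0.011] 0.4 181 to go 0.0709 off -0.0013
handle [0.5602 0.0784] [0.033 0.074] 82.3 193 to go 0.2014 off -0.0013
t 5.5 dpos [-0.0327 -0.0003  0.0223] rot [-0.002 -0.007  0.002] j [ 0.33  0.65  1.85 -0.69  0.99  0.82] F [ 3.7 10.8  3. ]
tip [ 0.5615 -0.0094  0.0201] tcp [0.5618 0.0986 0.1765]
```

move_arm(increments=[{"jaw": 100,"delta_pos": [-0.0066,0,0.0045],"rot": [0,0,0]},{"jaw": 100,"delta_pos": [-0.0131,0,0.009],"rot": [0,0,0]},{"jaw": 100,"delta_pos": [-0.0197,0,0.0135],"rot": [0,0,0]},{"jaw": 100,"delta_pos": [-0.0262,0,0.018],"rot": [0,0,0]},{"jaw": 100,"delta_pos": [-0.0328,0,0.0225],"rot": [0,-0.005,0]}])

```text
clock: 5.92
tool_pos: [0.5621, 0.0598, 0.1763]
ee_rot: [0.211, 0.675, 0.674, -0.212]
ft_force: [1.0, 12.9, 0.3]
width: 0.0915
gripper_force: 6.2
```

```bash
python3 chk.py; python3 go.py 0.5615 -0.075 0.021 -90 35
```

```text
handle [ 0.5614 -0.0934] [0.011 0.093] 90.0 178 to go 0.0296 off -0.0001
handle [0.5566 0.0364] [0.036 0.075] 76.8 183 to go 0.1594 off -0.0049
t 5.97 dpos [-0.0202 -0.0001  0.0133] rot [-0.004 -0.001  0.   ] j [ 0.27  0.64  1.87 -0.74  0.96  0.8 ] F [ 3.6  6.3 -1.4]
tip [ 0.5609 -0.0507  0.0203] tcp [0.5617 0.0582 0.1761]
```

move_arm(increments=[{"jaw": 100,"delta_pos": [-0.004,0,0.0027],"rot": [0,0,0]},{"jaw": 100,"delta_pos": [-0.008,0,0.0055],"rot": [0,0,0]},{"jaw": 100,"delta_pos": [-0.012,0,0.0082],"rot": [0,0,0]},{"jaw": 100,"delta_pos": [-0.016,0,0.011],"rot": [0,0,0]},{"jaw": 100,"delta_pos": [-0.0197,0,0.0135],"rot": [0,0,0]}])

```text
clock: 6.38
tool_pos: [0.5616, 0.0357, 0.1761]
ee_rot: [0.211, 0.675, 0.674, -0.213]
ft_force: [1.3, 14.4, 2.1]
width: 0.0916
gripper_force: 7.2
```

move_arm(increments=[{"jaw": 100,"delta_pos": [-0.0008,0,0.0006],"rot": [0,0,0]},{"jaw": 100,"delta_pos": [-0.0016,0,0.0011],"rot": [0,0,0]},{"jaw": 100,"delta_pos": [-0.0024,0,0.0017],"rot": [0,0,0]},{"jaw": 100,"delta_pos": [-0.0032,0,0.0022],"rot": [0,0,0]},{"jaw": 100,"delta_pos": [-0.004,0,0.0028],"rot": [0,0,0]}])

```text
clock: 6.8
tool_pos: [0.5616, 0.031, 0.1761]
ee_rot: [0.21, 0.675, 0.674, -0.213]
ft_force: [0.4, 17.3, 4.9]
width: 0.0918
gripper_force: 9.1
```

```bash
python3 chk.py; python3 go.py 0.5615 -0.08 0.021 -90 35
```

```text
handle [ 0.5599 -0.1217] [0.011 0.099] 89.5 183 to go 0.0013 off -0.0016
handle [0.5571 0.0061] [0.029 0.071] 81.5 175 to go 0.1291 off -0.0044
t 6.85 dpos [-0.0019 -0.0001  0.0006] rot [-0.004 -0.003 -0.   ] j [ 0.22  0.64  1.89 -0.76  0.94  0.79] F [-0.1 16.4  3.4]
tip [ 0.5608 -0.0777  0.0201] tcp [0.5616 0.031  0.1761]
```

move_arm(increments=[{"jaw": 100,"delta_pos": [-0.0008,0,0.0006],"rot": [0,0,0]},{"jaw": 100,"delta_pos": [-0.0016,0,0.0011],"rot": [0,0,0]}])

```text
clock: 7.02
tool_pos: [0.5616, 0.0301, 0.1763]
ee_rot: [0.21, 0.676, 0.674, -0.212]
ft_force: [-3.5, 31.2, 10.4]
width: 0.0916
gripper_force: 15.7
```

move_arm(increments=[{"jaw": 100,"delta_pos": [-0.0008,0,0.0006],"rot": [0,0,0]},{"jaw": 100,"delta_pos": [-0.0016,0,0.0011],"rot": [0,0,0]}])

```text
clock: 7.18
tool_pos: [0.5616, 0.0295, 0.1765]
ee_rot: [0.209, 0.676, 0.674, -0.211]
ft_force: [-8.0, 43.5, 16.8]
width: 0.0921
gripper_force: 21.9
```

```bash
python3 chk.py; python3 go.py 0.5615 0.02 0.03 -90 35; python3 - <<'E'
from meas import *
s=dict(np.load('top.npz')); P,z,reg=report(s)
cv2.imwrite('pics/top2.png',cv2.resize(s['frame'][150:270,260:400,::-1],None,fx=5,fy=5,interpolation=2))
E
```

```text
handle [ 0.5614 -0.1219] [0.011 0.097] 89.8 182 to go 0.0011 off -0.0001
handle [0.5578 0.0065] [0.035 0.074] 80.7 180 to go 0.1295 off -0.0037
t 7.23 dpos [ 0.0767 -0.0004 -0.064 ] rot [-0.003 -0.007 -0.002] j [ 0.22  0.63  1.89 -0.76  0.93  0.78] F [-7.7 38.2 13.3]
tip [ 0.5611 -0.0784  0.0201] tcp [0.5616 0.0295 0.1766]
```

View pics/top2.png

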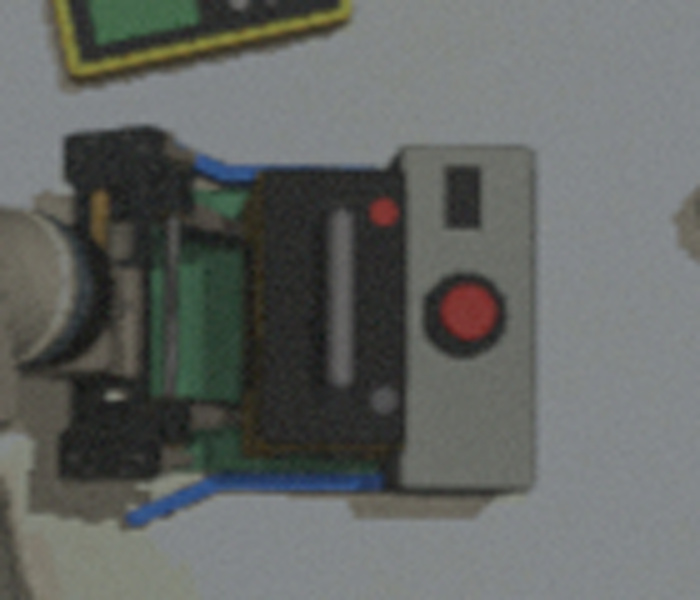

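The crop shows the pack's front edge at x≈400 px flush and parallel with the charger, and centred between the guides. The force rose to 43 N with no further motion, so it is home. I'll back straight off, then rise.

move_arm(increments=[{"jaw": 100,"delta_pos": [0.008,0,-0.0055],"rot": [0,0,0]},{"jaw": 100,"delta_pos": [0.025,0,-0.017],"rot": [0,0,0]},{"jaw": 100,"delta_pos": [0.05,0,-0.035],"rot": [0,0,0]},{"jaw": 0,"delta_pos": [0.08,0,-0.056],"rot": [0,0,0]},{"jaw": 0,"delta_pos": [0.08,0,-0.06],"rot": [0,0,0]}])

```text
clock: 7.65
tool_pos: [0.5613, 0.1296, 0.1787]
ee_rot: [0.211, 0.674, 0.675, -0.215]
ft_force: [0.3, 0.0, 0.5]
width: 0.0808
gripper_force: 0.0
```

move_arm(increments=[{"jaw": 0,"delta_pos": [-0.022,0,-0.033],"rot": [0,0,0]},{"jaw": 0,"delta_pos": [-0.045,0,-0.066],"rot": [0,0,0]},{"jaw": 0,"delta_pos": [-0.068,0,-0.099],"rot": [0,0,0]},{"jaw": 0,"delta_pos": [-0.09,0,-0.132],"rot": [0,0,0]},{"jaw": 0,"delta_pos": [-0.114,0,-0.164],"rot": [0,0,0]}])

```text
clock: 8.07
tool_pos: [0.5619, 0.126, 0.3805]
ee_rot: [0.21, 0.674, 0.674, -0.216]
ft_force: [0.9, 0.0, -0.5]
width: 0.047
gripper_force: 0.0
```

```bash
python3 go.py 0.5615 -0.05 0.27 -90 0; python3 - <<'E'
from meas import *
s=snap('top'); P,z,reg=report(s)
m=reg(290,338,165,262)&(z>.135)&(z<.157);print('lid',rect(P,m))
m=reg(325,390,170,260)&(z>.09)&(z<.104); print('charger',rect(P,m),np.median(z[m]))
m=reg(335,375,195,230)&(z>.11)&(z<.14); print('btn',m.sum(),P[m].mean(0),np.median(P[m],0),rect(P,m))
E
python3 chk.py
```

```text
t 8.07 dpos [-0.1897 -0.0004  0.0362] rot [-0.009  0.613 -0.001] j [ 0.38  0.38  1.73 -0.58  1.34  0.6 ] F [ 0.9  0.  -0.5]
tip [0.5603 0.0166 0.225 ] tcp [0.5619 0.126  0.3805]
lid (((0.5599466562271118, -0.11812785267829895), (0.1469264179468155, 0.06961125135421753), 0.07568422704935074), 1258)
charger (((0.5615262985229492, -0.18328242003917694), (0.10998152941465378, 0.1891346573829651), 89.64057159423828), 1500) 0.09916977285423267
btn 193 [ 0.56062996 -0.19543237  0.11797546] [ 0.56104936 -0.19644029  0.11733264] (((0.5654214024543762, -0.18354424834251404), (0.061081454157829285, 0.06638914346694946), 16.79151725769043), 193)
handle [ 0.56   -0.1219] [0.011 0.094] 90.0 180 to go 0.0011 off -0.0015
```

move_arm(increments=[{"jaw": 0,"delta_pos": [-0.035,0,-0.01],"rot": [0,0.122,0]},{"jaw": 0,"delta_pos": [-0.07,0,0],"rot": [0,0.245,0]},{"jaw": 0,"delta_pos": [-0.11,0,0.01],"rot": [0,0.368,0]},{"jaw": 0,"delta_pos": [-0.15,0,0.02],"rot": [0,0.49,0]},{"jaw": 0,"delta_pos": [-0.19,0,0.036],"rot": [-0.009,0.613,0]}])

```text
clock: 8.58
tool_pos: [0.562, -0.05, 0.4598]
ee_rot: [0.0, 0.707, 0.707, 0.004]
ft_force: [-0.2, 0.2, -0.7]
width: 0.0061
gripper_force: 0.0
```

```bash
python3 go.py 0.5613 -0.198 0.24 -90 0
```

```text
t 8.58 dpos [-0.1481 -0.0009  0.029 ] rot [ 0.006 -0.005  0.   ] j [-0.09  0.21  1.7   0.01  1.22 -0.1 ] F [-0.2  0.2 -0.7]
tip [ 0.5631 -0.0491  0.2697] tcp [ 0.562  -0.05    0.4598]
```

move_arm(increments=[{"jaw": 0,"delta_pos": [-0.035,0,0],"rot": [0.006,-0.005,0]},{"jaw": 0,"delta_pos": [-0.07,0,0],"rot": [0.006,-0.005,0]},{"jaw": 0,"delta_pos": [-0.105,0,0.005],"rot": [0.006,-0.005,0]},{"jaw": 0,"delta_pos": [-0.14,-0.001,0.018],"rot": [0.006,-0.005,0]},{"jaw": 0,"delta_pos": [-0.148,-0.001,0.03],"rot": [0.006,-0.005,0]}])

```text
clock: 9.0
tool_pos: [0.5604, -0.2011, 0.4274]
ee_rot: [0.001, 0.709, 0.706, -0.004]
ft_force: [0.7, 0.2, -0.5]
width: 0.0007
gripper_force: 0.0
```

move_arm(increments=[{"jaw": 0,"delta_pos": [0,0,0.03],"rot": [0,0,0]},{"jaw": 0,"delta_pos": [0,0,0.06],"rot": [0,0,0]},{"jaw": 0,"delta_pos": [0,0,0.08],"rot": [0,0,0]},{"jaw": 0,"delta_pos": [0,0,0.09],"rot": [0,0,0]},{"jaw": 0,"delta_pos": [0,0,0.09],"rot": [0,0,0]}])

```text
clock: 9.42
tool_pos: [0.5596, -0.1966, 0.3353]
ee_rot: [-0.002, 0.708, 0.707, -0.005]
ft_force: [-0.9, 0.7, 0.0]
width: 0.0004
gripper_force: 0.0
```

```bash
python3 go.py 0.5613 -0.198 0.12 -90 0; python3 - <<'E'
from h import *
s=snap('side'); cv2.imwrite('pics/side3.png',cv2.resize(s['frame'][120:260,200:390,::-1],None,fx=4,fy=4,interpolation=2))
E
```

```text
t 9.42 dpos [-0.0013  0.0019  0.0251] rot [-0.01   0.004 -0.001] j [-0.34  0.38  1.76 -0.01  1.01 -0.33] F [-0.9  0.7  0. ]
tip [ 0.5577 -0.1973  0.1452] tcp [ 0.5596 -0.1966  0.3353]
```

View pics/side3.png

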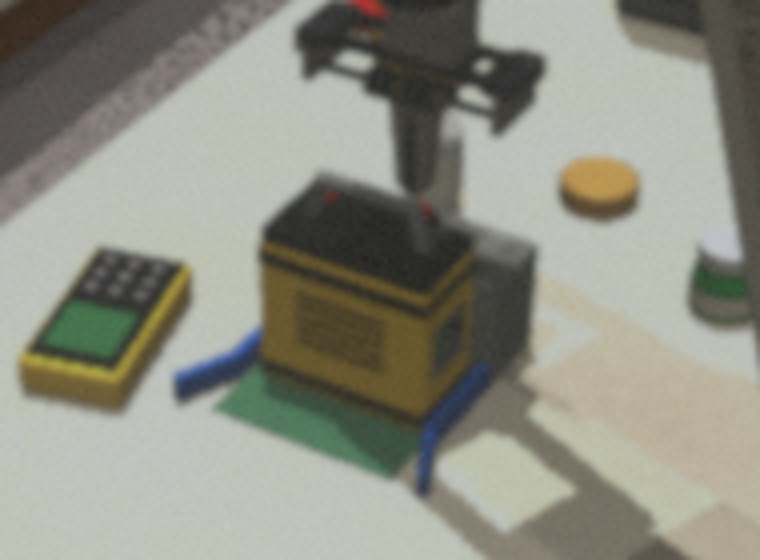

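The crop shows the closed fingertips at (415,190), just over the red button at (425,208), with the pack seated and its handle clear of the gripper. Now I'll press down.

move_arm(increments=[{"jaw": 0,"delta_pos": [-0.001,0.002,0.007],"rot": [-0.01,0.004,0]},{"jaw": 0,"delta_pos": [-0.001,0.002,0.014],"rot": [-0.01,0.004,0]},{"jaw": 0,"delta_pos": [-0.001,0.002,0.02],"rot": [-0.01,0.004,0]}])

```text
clock: 9.72
tool_pos: [0.5628, -0.1983, 0.3185]
ee_rot: [0.003, 0.708, 0.707, 0.002]
ft_force: [-0.5, -0.2, 0.1]
width: 0.0001
gripper_force: 0.0
```

move_arm(increments=[{"jaw": 0,"delta_pos": [0,0,0.002],"rot": [0,0,0]},{"jaw": 0,"delta_pos": [0,0,0.004],"rot": [0,0,0]},{"jaw": 0,"delta_pos": [0,0,0.005],"rot": [0,0,0]}])

```text
clock: 9.97
tool_pos: [0.5624, -0.1982, 0.313]
ee_rot: [0.002, 0.708, 0.707, 0.001]
ft_force: [-1.3, 0.2, -0.1]
width: 0.0006
gripper_force: 0.0
```

move_arm(increments=[{"jaw": 0,"delta_pos": [0,0,0.001],"rot": [0,0,0]},{"jaw": 0,"delta_pos": [0,0,0.002],"rot": [0,0,0]},{"jaw": 0,"delta_pos": [0,0,0.003],"rot": [0,0,0]}])

```text
clock: 10.22
tool_pos: [0.5625, -0.1983, 0.3104]
ee_rot: [0.002, 0.708, 0.707, 0.001]
ft_force: [-1.4, 0.3, 2.6]
width: 0.0005
gripper_force: 1.3
```

Contact at tip z≈0.121. Continue in small steps until it bottoms out.

move_arm(increments=[{"jaw": 0,"delta_pos": [0,0,0.001],"rot": [0,0,0]},{"jaw": 0,"delta_pos": [0,0,0.002],"rot": [0,0,0]},{"jaw": 0,"delta_pos": [0,0,0.003],"rot": [0,0,0]},{"jaw": 0,"delta_pos": [0,0,0.004],"rot": [0,0,0]}])

```text
clock: 10.55
tool_pos: [0.5626, -0.1983, 0.3063]
ee_rot: [0.002, 0.708, 0.707, 0.001]
ft_force: [-3.6, 1.7, 15.5]
width: 0.0001
gripper_force: 7.8
```

move_arm(increments=[{"jaw": 0,"delta_pos": [0,0,0.001],"rot": [0,0,0]},{"jaw": 0,"delta_pos": [0,0,0.002],"rot": [0,0,0]},{"jaw": 0,"delta_pos": [0,0,0.002],"rot": [0,0,0]}])

```text
clock: 10.8
tool_pos: [0.5626, -0.1983, 0.3062]
ee_rot: [0.002, 0.708, 0.707, 0.001]
ft_force: [-7.7, 4.5, 22.1]
width: 0.0003
gripper_force: 11.4
```

It has bottomed out: 22 N with no further travel. Release and rise.

move_arm(increments=[{"jaw": 0,"delta_pos": [0,0,-0.005],"rot": [0,0,0]},{"jaw": 0,"delta_pos": [0,0,-0.02],"rot": [0,0,0]},{"jaw": 0,"delta_pos": [0,0,-0.05],"rot": [0,0,0]},{"jaw": 0,"delta_pos": [0,0,-0.09],"rot": [0,0,0]},{"jaw": 0,"delta_pos": [0,0,-0.13],"rot": [0,0,0]}])

```text
clock: 11.22
tool_pos: [0.5615, -0.198, 0.4345]
ee_rot: [0.001, 0.708, 0.707, 0.001]
ft_force: [0.8, -0.8, -0.3]
width: 0.0007
gripper_force: 0.0
```

move_arm(increments=[{"jaw": 0,"delta_pos": [0,0,0],"rot": [0,0,0]},{"jaw": 0,"delta_pos": [0,0,0],"rot": [0,0,0]},{"jaw": 0,"delta_pos": [0,0,0],"rot": [0,0,0]}])

```text
clock: 11.47
tool_pos: [0.5616, -0.198, 0.4334]
ee_rot: [0.002, 0.708, 0.707, 0.001]
ft_force: [-0.5, 0.9, -0.6]
width: 0.0001
gripper_force: 0.0
```

```bash
python3 - <<'E'
from h import *
s=snap('side'); cv2.imwrite('pics/side4.png',cv2.resize(s['frame'][120:260,200:390,::-1],None,fx=4,fy=4,interpolation=2))
E
```

```text
(no output)
```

View pics/side4.png

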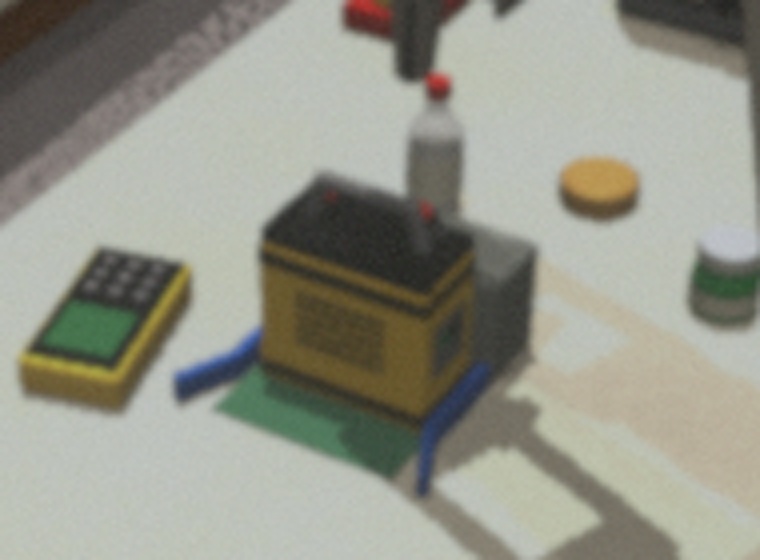

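The crop shows the pack seated at (365,300) against the charger, the button up at (428,210), the gripper clear, and the bystanders in view in place. Handing in.

```bash
python3 -c "
from bench import ctrl; print(ctrl.job_done())"
```

```text
the job is handed in; nothing more can be done
None
```

The pack is home and square against the charger, the red button was pressed until it bottomed out and then released, and the job was handed in at about 11.5 s with the arm clear of everything; no verdict came back.

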